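# Pack the call-out caddy: dock and lock the spatula, stow the marker

## Task

Pack the wooden caddy for a call-out: slide the spatula's blade into the dock slot until its cross guard is fully home against the block, then flip the hinged steel keeper all the way down behind the guard so that the spatula cannot slip out. Also stand the marker that was left out on the bench upright in the caddy's empty cell, beside the two markers already there. Do not disturb the phone, the spare screen, the tape roll or the screw dish.

Things in the scene. Friction and masses are not known exactly. Their poses are not given: they have to be found in the camera images.
- caddy: fixed plywood caddy, origin on bench at the plane of the dock's front face; x = way the spatula slides in, y left, z up. In mm: base x -117..98, y -92..88, 10 thick; dock block x 0..85, y 21..69, top z 52; marker block with 3 cells x -35..95, y -75..-29, top z 72; saddle under the docked handle's end x -106..-98, y 20..70, its cheeks to z 35; steel bow handles at y 80, -84, x 5..80, top z 31
- dock_mouth (a point): centre of the slot's mouth on the front face of the dock block, 38 mm above the bench; axes as the caddy's: +x into the slot. The slot is 30 mm wide (y), 5 mm high (z), 85 mm deep; above and below, the mouth has a 45 degree lead-in that flares to 15 mm high at the face.
- keeper (a joint): steel keeper hinged on top of the dock block, rad: 0 = fully down (two tines behind the guard, astride the neck), 1.57 = straight up, 1.9 = leaning back to its stop. Stiff: stays where left. Hinge line along the caddy's y, 22 mm inward (+x) of the dock mouth and 20 mm above it. If the guard is more than about 3 mm from home the tines land on it and it cannot close
- keeper_tab (a point): centre of the rolled bead at the free end of the keeper: 9.6 mm thick, 28 mm long along the caddy's y, 44.5 mm from the hinge line. Keeper down: 22.5 mm in front (-x) of the dock mouth and 19.5 mm above it. Straight up: 22 mm inward of the mouth and 65 mm above it
- spatula: loose opening spatula lying flat on the blue work mat (4.5 mm thick), 90 g; x to the blade tip, z up; origin on its underside at the grip point (grip across the 20 mm width, y). In mm: dark wood handle x -48..40, 20 wide, 16 high; steel neck 11 wide, x 38..58; cross guard x 57..62, 36 wide, 16 high; steel blade x 62..134, 26 wide, 2 thick, round tip, 8 above the underside
- spatula_guard (a point): middle of the guard's front face, at blade height (62, 0, 8 mm in the spatula's frame); it meets the dock mouth when the spatula is home
- spatula_tip (a point): end of the blade (134, 0, 8 mm in the spatula's frame)
- marker_out: grey marker standing on its cap on the bench, 17 mm thick, 112 mm tall, 20 g; origin at the centre of its lower end, z up along it
- marker_a: same kind of marker, stored in the middle cell (cell1) of the caddy
- marker_b: same kind of marker, stored in the cell farthest in (cell2) of the caddy
- cell0 (a point): centre of the floor of the marker block's empty cell, the one on the side of the dock's mouth (-x); floor 14 mm above the bench; each cell is 26 mm square and 58 mm deep, the cells stand 40 mm apart along the caddy's x
- cell1 (a point): centre of the floor of the middle cell (taken)
- cell2 (a point): centre of the floor of the third cell (taken)
- phone: black phone, 147 x 72 x 8 mm, lying on the mat near the robot; not to be disturbed
- screen: spare phone screen, 143 x 70 x 5 mm, lying at the left; not to be disturbed
- tape: roll of tape, 104 mm wide, 38 mm high, lying far right; not to be disturbed
- dish: round dish of small screws, 74 mm wide, 17 mm high, lying near right; not to be disturbed

How it is judged:
By the outcome, as a careful person would: the job done as asked, in the order asked, and still so for the second after the job is handed in, with the robot touching nothing.
It also fails if it takes over 64 s, if anything falls off the work surface, if the arm or the gripper's body presses on something with over 40 N, if the wrist force passes 120 N, or if a joint passes its speed limit or range.

## Robot

A 6-joint arm with a two-finger parallel gripper is mounted at the origin on a cart in front of the work surface, level with it; the furniture and walls round the work are solid. World frame = base frame: x ahead of the robot, y to its left, z up, the work surface at z = 0. Lengths are in m, angles in rad, forces in N, time in s.
With the tool pointing down it reaches from about 0.25 to 0.8 m from the base axis. Payload 3.9 kg.
Tool frame: the origin (TCP) lies on the centre line of the jaws, within the pads' length; the fingertips stand 11 mm ahead of it and the grasp point (between the pads) lies 8 mm behind it; z points along the fingers, y is the line along which they close (so a half turn about z gives the same grasp; the last joint's range is limited). The gripper opens to 85 mm and grips with 20 to 120 N. Pads are 22 mm wide; open, the fingers measure 114 mm over their backs; the gripper's body (76 mm by 85 mm) begins 54 mm behind the grasp point. The pads swing forward as they close: fully open they stand 13 mm farther back than shut.
Start: joints at [-1.245, 0.26, -0.138, 1.173, 0, 1.571], TCP at [0.168, -0.497, 0.242] pointing down, gripper open.
Joint ranges: [-2.78, 2.78], [-0.83, 1.72], [-1.28, 1.37], [-1.9, 2.12], [-1.57, 1.48], [-3.14, 3.14]. Speed limits (rad/s): [2.57, 2.57, 3.14, 3.14, 3.14, 3.14].

## Interface

Orientations are given as a unit quaternion [x, y, z, w].
In Python, from workcell import manip, vision, models gives the robot as it stands. The module is installed in compiled form; this text tells all that it offers.
- The arm moves only by the shell command python3 -m creep 'ROWS' [FORCE]. ROWS is JSON, a list that holds one entry, the list of rows, each a list of 7 numbers: the turn, a rotation vector about the world's x, y, z in rad, then the shift along the world's x, y, z in m, then the opening, from 0 (shut) to 1 (fully open). A call has exactly 5 rows; each row is the pose to reach, as a shift and turn from the pose commanded when the call began; what a row does not reach only later rows make up. A row lasts 1/12 s, in which the tool goes at most 41.7 mm and 7.16 degrees, less where a joint would pass 70% of its speed; a pose out of reach is approached as far as the arm can. A call with a gripper value outside its range is refused whole. The fingers move at their own pace and stop on an object; FORCE is the grip in N (left out, the last holds). Time passes only in rows, so rows that repeat a pose let the fingers close, or fill a call up. It gives the time, the measured TCP pose, the force, the opening and the grip force at its end, in the units of the state.
- manip.state(): the state, without advancing time (a new reading comes with each control period).
- vision.camera(name): name is "scene" or "side" or "wrist"; returns the picture (400x640x3 uint8, red, green, blue); there is no depth.
- vision.camera_info(name): a dict with "vertical_fov" (degrees; the focal length in pixels is half the picture's height over the tangent of half this angle, whatever the lens; pixels are square), "cx", "cy" (the principal point, pixels), "k1" (the pictures are not rectified: a ray, as slopes to the right and down, at radius r is drawn at 1 + k1 r^2 times it, then the intrinsics apply), "camera_from_world" (4x4, takes a point from world to camera coordinates). Camera axes: x right, y up, looking along -z (the intrinsics and any distortion apply to the point x, -y, -z); pixel columns grow to the right and rows downward; lengths in m; the calibration is good to about 2 mm. A picture is of the moment at which its call begins: read the wrist's pose just before it. camera_info takes no time and is no camera call; for the wrist camera it gives the pose at the moment of the call.
- manip.finish_job(): hands the job in; it is judged then, once.
Trained networks look in the newest picture that a camera, given by its name, has taken for a name from the list of things; names that differ only in an ending like _2 or _b are one class to them, and where a whole thing is asked for, a point or a joint stands for the part that bears it (a point fixed in the world has none). Each returns a list of dicts, best first, with "conf" (0 to 1); they miss things now and then, are a little off and sometimes report something else, mostly with a low value. They report only what shows in the picture. A call takes as long as a camera call.
- models.find_in(camera, label): "point" ([x, y, z] in m, in world coordinates, good to about 4 mm: the middle of the surface that is visible of it).
The state is a dict: "time_s": time; "qpos": joint angles; "qvel": joint speeds; "effort": joint torques, N m; "tool_pos": TCP position; "orientation": TCP orientation; "contact_force": force on the tool from outside, world axes, zero at the start; "moment": the same for the moment, N m; "finger_gap": finger opening in m; "grasp_force": force on a finger pad.
Only numpy, scipy, OpenCV 4.12 (cv2) and the standard library are available. Lean on these libraries where they do the work, as an engineer would, in place of code of your own. Each camera call takes 0.05 s, during which the arm holds its last target. There are 200 camera calls.

## Working session

There is one attempt and no reset: what is moved stays moved. The work goes in short steps, Python scripts to look and compute and a shell command to move; the robot and the scene stay as the last step left them, time stands still between calls to the robot, and variables do not carry over. Pictures are saved under pics/ and viewed, at most 10 in all, crops included, and the job is handed in when it is done.

```bash
mkdir -p pics; ls; cat > h.py <<'E'
import numpy as np, cv2
from workcell import manip, vision, models
def snap(n,f=None):
    im=vision.camera(n); info=vision.camera_info(n)
    if f: cv2.imwrite('pics/'+f,im[:,:,::-1])
    return im,info
def proj(info,P):
    P=np.atleast_2d(P); T=np.array(info['camera_from_world']); c=P@T[:3,:3].T+T[:3,3]
    f=200/np.tan(np.radians(info['vertical_fov'])/2)
    s=np.c_[c[:,0]/-c[:,2],-c[:,1]/-c[:,2]]; r2=(s**2).sum(1,keepdims=True)
    s=s*(1+info['k1']*r2); return s*f+[info['cx'],info['cy']]
def ray(info,uv):
    f=200/np.tan(np.radians(info['vertical_fov'])/2)
    d=(np.array(uv,float)-[info['cx'],info['cy']])/f; s=d.copy()
    for _ in range(20): s=d/(1+info['k1']*(s@s))
    T=np.array(info['camera_from_world']); R=T[:3,:3]
    o=-R.T@T[:3,3]; v=R.T@np.array([s[0],-s[1],-1]); return o,v/np.linalg.norm(v)
def onz(info,uv,z):
    o,v=ray(info,uv); return o+v*(z-o[2])/v[2]
def tri(rs):
    A=sum(np.eye(3)-np.outer(v,v) for o,v in rs); b=sum((np.eye(3)-np.outer(v,v))@o for o,v in rs)
    p=np.linalg.solve(A,b); return p,[np.linalg.norm((np.eye(3)-np.outer(v,v))@(p-o)) for o,v in rs]
E
cat > a.py <<'E'
from h import *
np.set_printoptions(precision=4,suppress=True)
for n in ['scene','side','wrist']:
    im,i=snap(n,n+'0.png')
    T=np.array(i['camera_from_world']);print(n,i['vertical_fov'],i['k1'],'pos',-T[:3,:3].T@T[:3,3],'look',-T[2,:3])
    for l in ['spatula','spatula_guard','spatula_tip','marker_out','caddy','keeper_tab','dock_mouth','cell0','cell1','cell2','phone','screen','tape','dish']:
        if n=='wrist' and l in('phone','screen','tape','dish'): continue
        for d in models.find_in(n,l)[:3]:
            p=np.array(d['point']);print(' ',l,round(d['conf'],2),p,proj(i,p)[0].round())
print(manip.state())
E
python3 a.py
```

```text
pics
scene 49.192126220275355 -0.09087244008828312 pos [ 0.5378 -1.1603  0.6331] look [-0.0596  0.8846 -0.4625]
  spatula 0.78 [ 0.4935 -0.2907  0.0159] [328. 260.]
  spatula_guard 0.64 [ 0.4944 -0.2906  0.0151] [329. 261.]
  spatula_guard 0.51 [0.5496 0.2633 0.0924] [351. 149.]
  spatula_tip 0.97 [ 0.4931 -0.293   0.0134] [328. 262.]
  marker_out 0.72 [0.534  0.1534 0.0264] [346. 180.]
  marker_out 0.63 [ 0.588  -0.0779  0.0583] [365. 204.]
  marker_out 0.5 [ 0.4948 -0.2879  0.018 ] [329. 259.]
  caddy 0.84 [0.5378 0.1498 0.0277] [348. 180.]
  keeper_tab 0.37 [0.5519 0.2604 0.093 ] [352. 149.]
  dock_mouth 0.32 [0.5533 0.2575 0.0931] [352. 149.]
  cell0 0.98 [0.5322 0.1523 0.0258] [346. 180.]
  cell1 0.98 [0.5322 0.1523 0.0258] [346. 180.]
  cell2 0.98 [0.5322 0.1523 0.0258] [346. 180.]
  phone 0.63 [ 0.3766 -0.0672  0.0109] [291. 216.]
  screen 0.59 [0.3404 0.3149 0.0091] [294. 165.]
  tape 0.89 [ 0.6263 -0.4349  0.0292] [388. 296.]
  tape 0.44 [0.5347 0.1525 0.0248] [347. 180.]
  dish 0.51 [ 0.5035 -0.414   0.0112] [330. 295.]
  dish 0.38 [ 0.5879 -0.0803  0.0576] [365. 205.]
  di
[... 930 characters left out ...]
e 0.62 [ 0.6289 -0.4245  0.0359] [419. 260.]
  tape 0.34 [ 0.5783 -0.0807  0.0594] [347. 199.]
wrist 61.57753928579887 -0.06956262395095712 pos [ 0.2447 -0.4701  0.3733] look [-0.2978 -0.1008 -0.9493]
{'time_s': 2.05, 'qpos': array([-1.245 ,  0.26  , -0.1381,  1.1727,  0.    ,  1.5708]), 'qvel': array([-0.0003, -0.0002, -0.0011,  0.0003,  0.0002, -0.0012]), 'effort': array([  0.0001, -40.5607,  25.4227,   0.0012,   0.    ,   0.    ]), 'tool_pos': array([ 0.1681, -0.4974,  0.2423]), 'orientation': array([ 0.9868,  0.1622,  0.    , -0.    ]), 'contact_force': array([ 0.3821, -0.6444, -0.391 ]), 'moment': array([-0.0009, -0.0239,  0.0228]), 'grasp_force': 0.0, 'finger_gap': 0.08546749215337074}
```

```bash
python3 - <<'E'
import cv2
a=cv2.imread('pics/scene0.png')[120:320,200:460];b=cv2.imread('pics/side0.png')[120:320,200:460]
cv2.imwrite('pics/sc1.png',cv2.resize(a,None,fx=3,fy=3,interpolation=cv2.INTER_CUBIC))
cv2.imwrite('pics/sd1.png',cv2.resize(b,None,fx=3,fy=3,interpolation=cv2.INTER_CUBIC))
E
```

```text
(no output)
```

View pics/sc1.png

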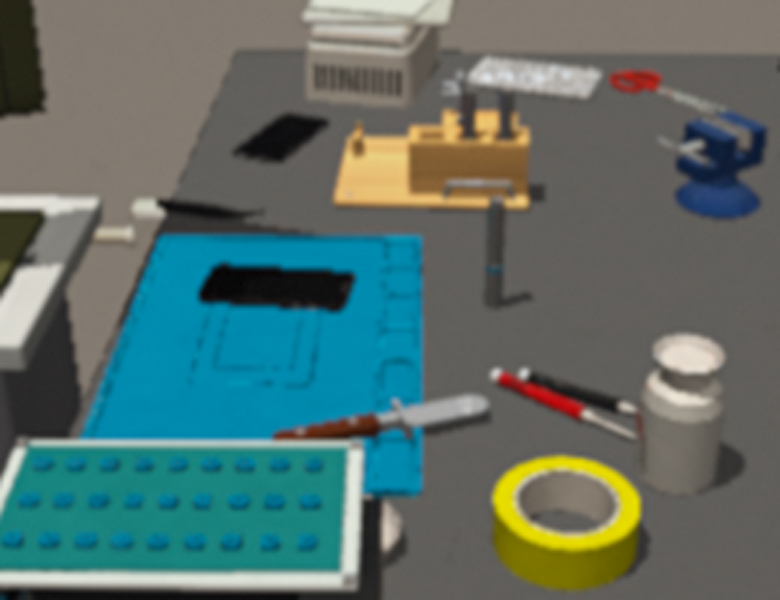

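View pics/sd1.png

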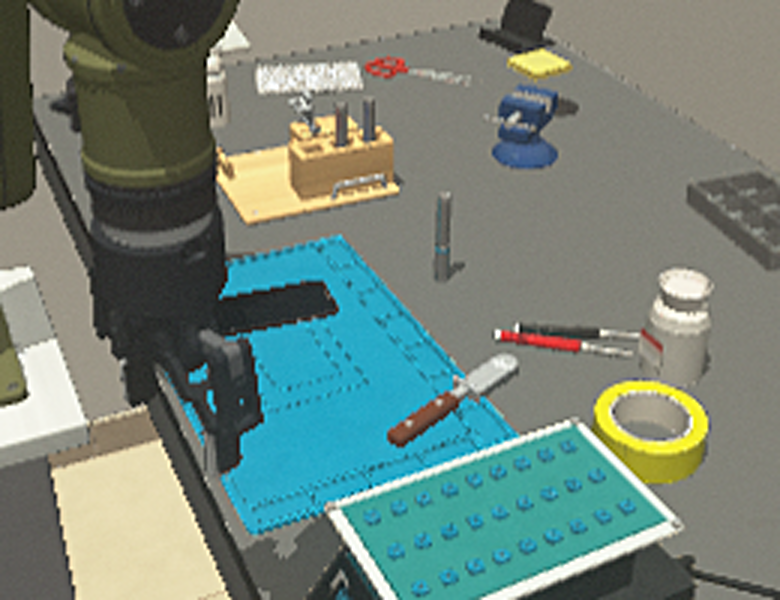

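```bash
cat > b.py <<'E'
from h import *
import pickle
np.set_printoptions(precision=4,suppress=True)
S=vision.camera_info('scene');D=vision.camera_info('side')
for n,a,b in [('tip',(362.3,254.7),(371.7,240)),('hend',(292.3,265.3),(330.7,266.7)),('mbase',(364.3,221),(347,213)),('mtop',(365,186.7),(347.7,185)),('cFR',(311.7,187.7),(280,194)),('cBR',(376,188.3),(333.3,182.7)),('ma top',(356,152),(314,154)),('mb top',(369,151.5),(323,153))]:
    print(n,*tri([ray(S,a),ray(D,b)]))
E
python3 b.py
```

```text
tip [ 0.5761 -0.2591  0.0108] [np.float64(0.0015464788473442878), np.float64(0.0015464788473441926)]
hend [ 0.4071 -0.3171  0.0129] [np.float64(0.0045843477696730275), np.float64(0.004584347769673027)]
mbase [ 0.5864 -0.0735 -0.0013] [np.float64(0.002460083183260514), np.float64(0.002460083183260493)]
mtop [ 0.5857 -0.0716  0.1089] [np.float64(0.0006500379379032293), np.float64(0.0006500379379032037)]
cFR [ 0.4168  0.1621 -0.0099] [np.float64(0.0013021954765670418), np.float64(0.0013021954765668753)]
cBR [0.6308 0.1311 0.0063] [np.float64(0.0004373793291378941), np.float64(0.0004373793291381059)]
ma top [0.565  0.1702 0.1221] [np.float64(0.004193942240752186), np.float64(0.0041939422407521266)]
mb top [0.6068 0.178  0.1183] [np.float64(0.0014822679622999732), np.float64(0.0014822679622998336)]
```

```bash
python3 - <<'E'
from h import *
S=vision.camera_info('scene');D=vision.camera_info('side')
for a,b in [((207.3,266.7),(310.7,290)),((320.7,266.7),(391.7,260.7)),((316.7,315),(426.7,293.3))]: print(*tri([ray(S,a),ray(D,b)]))
E
python3 -m creep '[[[0,0,0,0.02,0.035,0.01,1],[0,0,0,0.04,0.07,0.015,1],[0,0,0,0.06,0.105,0.02,1],[0,0,0,0.085,0.135,0.02,1],[0,0,0,0.12,0.155,0.02,1]]]' 40
```

```text
[ 0.2711239  -0.49931074  0.13944272] [np.float64(0.002928942044514658), np.float64(0.0029289420445146926)]
[ 0.48778171 -0.48540675  0.13560664] [np.float64(0.0029914432552048034), np.float64(0.002991443255204767)]
[ 0.49052004 -0.61579955  0.13914531] [np.float64(0.0020039155124326404), np.float64(0.00200391551243268)]
time_s: 2.47
tool_pos: [0.287, -0.3395, 0.263]
orientation: [0.987, 0.161, -0.0, -0.0]
contact_force: [0.2, -0.5, -0.5]
finger_gap: 0.0853
grasp_force: 0.0
```

```bash
python3 -m creep '[[[0,0,0,0.04,0.011,0,1],[0,0,0,0.08,0.022,0,1],[0,0,0,0.12,0.032,-0.01,1],[0,0,0,0.16,0.043,-0.01,1],[0,0,0,0.195,0.055,-0.015,1]]]'
python3 - <<'E'
from h import *
np.set_printoptions(precision=4,suppress=True)
im,i=snap('wrist','w1.png'); np.save('w1.npy',i,allow_pickle=True)
for l in ['spatula','spatula_guard','spatula_tip']:
    for d in models.find_in('wrist',l)[:2]:
        p=np.array(d['point']);print(l,d['conf'],p,proj(i,p))
print(manip.state()['tool_pos'])
E
```

```text
time_s: 2.88
tool_pos: [0.4857, -0.2867, 0.2476]
orientation: [0.987, 0.162, 0.001, 0.001]
contact_force: [0.0, -1.1, 0.3]
finger_gap: 0.0856
grasp_force: 0.0
spatula 0.83 [ 0.5076 -0.2837  0.0108] [[321.558  161.1685]]
spatula_guard 0.92 [ 0.5116 -0.2794  0.0158] [[319.0904 157.2359]]
spatula_tip 0.77 [ 0.5067 -0.2835  0.0117] [[321.128  162.0224]]
[ 0.4834 -0.2867  0.2466]
```

View pics/w1.png

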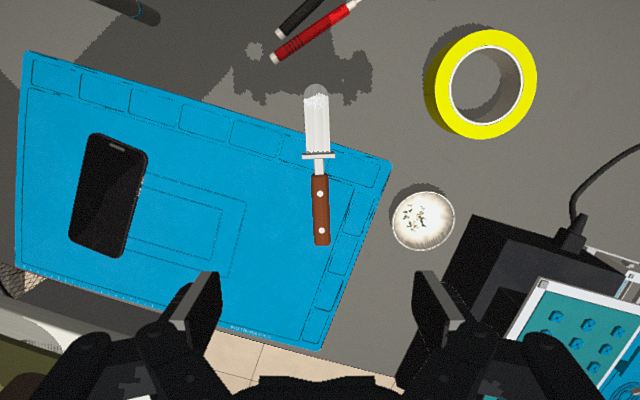

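The wrist picture shows the spatula's tip at (315.5,84), guard ends at (302,157)/(336,155), handle end at (322,245), dish on the right (423,220), phone on the left.

```bash
python3 - <<'E'
from h import *
np.set_printoptions(precision=4,suppress=True)
i=np.load('w1.npy',allow_pickle=True).item()
S=vision.camera_info('scene');D=vision.camera_info('side')
t=onz(i,(315.5,84),.0145);h=onz(i,(322,245),.0205);g1=onz(i,(302,157),.02);g2=onz(i,(336,155),.02);d=onz(i,(423,220),.01)
print(t,h,g1,g2,np.linalg.norm(t-h),np.linalg.norm(g1-g2),d)
u=(t-h)[:2];u/=np.linalg.norm(u);print('yaw',np.degrees(np.arctan2(u[1],u[0])),'grip from tip',t[:2]-.134*u,'from guard',(g1+g2)[:2]/2-.0595*u,'hend',h[:2]+.048*u)
print(tri([ray(S,(362.3,254.7)),ray(D,(371.7,240)),ray(i,(315.5,84))]),tri([ray(S,(292.3,265.3)),ray(D,(330.7,266.7)),ray(i,(322,245))]))
E
```

```text
[ 0.5816 -0.2512  0.0145] [ 0.4169 -0.3158  0.0205] [ 0.5066 -0.2618  0.02  ] [ 0.5204 -0.2954  0.02  ] 0.17701199720045327 0.036367197970841945 [ 0.4809 -0.4191  0.01  ]
yaw 21.391952173370566 grip from tip [ 0.4569 -0.3001] from guard [ 0.4581 -0.3003] hend [ 0.4616 -0.2983]
(array([ 0.5796, -0.2517,  0.0052]), [np.float64(0.003348388968201227), np.float64(0.002351924727951115), np.float64(0.0024505089052758145)]) (array([ 0.4091, -0.3163,  0.0111]), [np.float64(0.005454842660137587), np.float64(0.00449626568659531), np.float64(0.003771512678593448)])
```

```bash
python3 -m creep '[[[0,0,0.025,-0.013,-0.007,-0.04,0.6],[0,0,0.05,-0.025,-0.0135,-0.08,0.6],[0,0,0.05,-0.025,-0.0135,-0.12,0.6],[0,0,0.05,-0.025,-0.0135,-0.16,0.6],[0,0,0.05,-0.025,-0.0135,-0.185,0.6]]]' 40
python3 - <<'E'
from h import *
np.set_printoptions(precision=4,suppress=True)
im,i=snap('wrist','w2.png'); np.save('w2.npy',i,allow_pickle=True)
print(manip.state()['tool_pos'],manip.state()['orientation'])
E
```

```text
time_s: 3.5
tool_pos: [0.454, -0.3004, 0.0594]
orientation: [0.983, 0.185, -0.002, -0.001]
contact_force: [0.7, -0.3, -0.6]
finger_gap: 0.0508
grasp_force: 0.0
[ 0.4518 -0.2988  0.0558] [ 0.9826  0.1856 -0.0042 -0.0037]
```

View pics/w2.png

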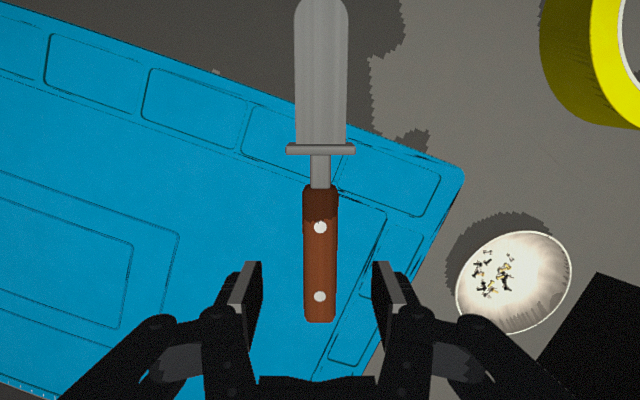

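The close view shows the spatula upright in the image: guard ends (286,149)/(355,149), handle from (320,186) to (320,322), centred between the pads.

```bash
python3 - <<'E'
from h import *
np.set_printoptions(precision=4,suppress=True)
i=np.load('w2.npy',allow_pickle=True).item();s=manip.state()
print(s['tool_pos'],s['orientation'],s['qvel'])
g1=onz(i,(286,149),.0205);g2=onz(i,(355,149),.0205);h=onz(i,(320,322),.0205);n=onz(i,(320,186),.0205)
g=(g1+g2)/2;u=(g-h)[:2];u/=np.linalg.norm(u);print(g,h,np.linalg.norm(g1-g2),np.linalg.norm(g-h),np.linalg.norm(n-h),'yaw',np.degrees(np.arctan2(u[1],u[0])),'grip',g[:2]-.0595*u,h[:2]+.048*u,n[:2]-.04*u)
q=s['orientation'];print('tool x yaw',np.degrees(2*np.arctan2(q[1],q[0])))
E
```

```text
[ 0.4518 -0.2988  0.0558] [ 0.9826  0.1856 -0.0042 -0.0037] [ 0.0049 -0.036   0.0584  0.1585 -0.002   0.0001]
[ 0.5046 -0.2786  0.0205] [ 0.4093 -0.3161  0.0205] 0.03406030718544378 0.10243764755723501 0.08353257351655344 yaw 21.482347002062344 grip [ 0.4493 -0.3003] [ 0.454  -0.2985] [ 0.4498 -0.2999]
tool x yaw 21.387817803867208
```

```bash
python3 -m creep '[[[0,0,0,-0.001,0,-0.02,0.6],[0,0,0,-0.002,0,-0.043,0.6],[0,0,0,-0.002,0,-0.043,0.6],[0,0,0,-0.002,0,-0.043,0.3],[0,0,0,-0.002,0,-0.043,0]]]' 60
python3 -m creep '[[[0,0,0,0,0,0,0],[0,0,0,0,0,0,0],[0,0,0,0,0,0,0],[0,0,0,0,0,0,0],[0,0,0,0,0,0,0]]]' 60
```

```text
time_s: 3.97
tool_pos: [0.4564, -0.3018, 0.0211]
orientation: [0.982, 0.186, 0.001, 0.001]
contact_force: [0.6, -0.2, 1.1]
finger_gap: 0.028
grasp_force: 0.0
time_s: 4.38
tool_pos: [0.4571, -0.302, 0.0216]
orientation: [0.982, 0.187, 0.001, 0.002]
contact_force: [-3.1, -0.5, 6.6]
finger_gap: 0.0184
grasp_force: 60.6
```

```bash
python3 -m creep '[[[0,0,0,0,0,0.03,0],[0,0,0,0,0,0.07,0],[0,0,0,-0.01,0.01,0.11,0],[0,0,0,-0.02,0.03,0.14,0],[0,0,-0.1,-0.03,0.06,0.16,0]]]'
python3 -m creep '[[[0,0,-0.1,-0.01,0.04,0.01,0],[0,0,-0.2,-0.02,0.08,0.02,0],[0,0,-0.27,-0.025,0.12,0.02,0],[0,0,-0.27,-0.03,0.16,0.02,0],[0,0,-0.27,-0.035,0.2,0.02,0]]]'
python3 -m creep '[[[0,0,0,0,0.04,0,0],[0,0,0,0,0.08,0,0],[0,0,0,0,0.12,0,0],[0,0,0,0,0.15,0,0],[0,0,0,0,0.15,0,0]]]'
python3 -m creep '[[[0,0,0,0,0,0,0],[0,0,0,0,0,0,0],[0,0,0,0,0,0,0],[0,0,0,0,0,0,0],[0,0,0,0,0,0,0]]]'
python3 - <<'E'
from h import *
np.set_printoptions(precision=4,suppress=True)
im,i=snap('wrist','w3.png'); np.save('w3.npy',i,allow_pickle=True)
print(manip.state()['tool_pos'],manip.state()['orientation'])
E
```

```text
time_s: 4.8
tool_pos: [0.4282, -0.2429, 0.1841]
orientation: [0.991, 0.135, 0.003, 0.003]
contact_force: [1.2, 0.4, -0.2]
finger_gap: 0.0182
grasp_force: 59.7
time_s: 5.22
tool_pos: [0.3908, -0.0393, 0.2008]
orientation: [1.0, 0.002, 0.002, 0.0]
contact_force: [0.8, 0.4, -0.3]
finger_gap: 0.0182
grasp_force: 59.6
time_s: 5.63
tool_pos: [0.3947, 0.0298, 0.1998]
orientation: [1.0, 0.025, -0.0, -0.017]
contact_force: [0.0, -0.2, -1.3]
finger_gap: 0.018
grasp_force: 59.6
time_s: 6.05
tool_pos: [0.3942, 0.0294, 0.1992]
orientation: [1.0, 0.024, -0.001, -0.017]
contact_force: [1.3, 0.1, -0.8]
finger_gap: 0.0182
grasp_force: 59.6
[0.3942 0.0295 0.1992] [ 0.9996  0.0246 -0.0009 -0.0169]
```

View pics/w3.png

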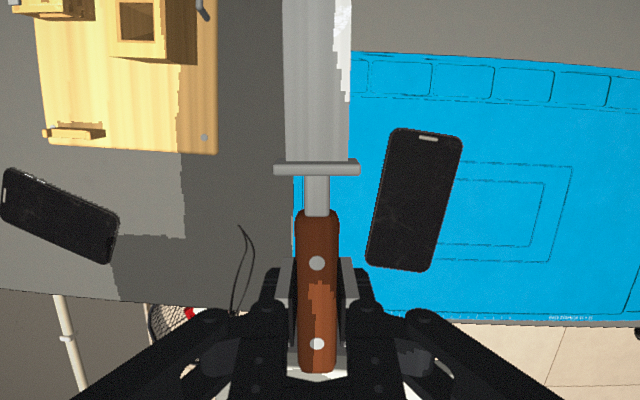

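```bash
python3 - <<'E'
from h import *
np.set_printoptions(precision=4,suppress=True)
s=manip.state();print(s['qpos'])
i=np.load('w3.npy',allow_pickle=True).item()
# base corner near-right (-117,-92), base left saddle etc
for n,uv,z in [('corner FR',(217,154),.01),('corner FL',(37,148),.01),('saddle R',(104,128),.035),('saddle L',(48,133),.035),('cell0 block corner',(195,65),.072)]: print(n,onz(i,uv,z))
E
```

```text
[ 0.0482  0.0654 -0.498   1.0084  0.0339  3.1406]
corner FR [0.4173 0.1353 0.01  ]
corner FL [0.4156 0.3279 0.01  ]
saddle R [0.4409 0.2319 0.035 ]
saddle L [0.4348 0.2899 0.035 ]
cell0 block corner [0.4937 0.1294 0.072 ]
```

```bash
python3 -m creep '[[[0,0,0.12,0,0,0,0],[0,0,0.24,0,0,0,0],[0,0,0.36,0,0,0,0],[0,0,0.48,0,0,0,0],[0,0,0.6,0,0,0,0]]]'
python3 -m creep '[[[0,0,0.12,0,0.01,0,0],[0,0,0.24,0,0.02,0,0],[0,0,0.36,0,0.03,0,0],[0,0,0.48,0,0.04,0,0],[0,0,0.6,0,0.05,0,0]]]'
python3 -c "
from h import *
s=manip.state();print(s['qpos'].round(3))"
```

```text
time_s: 6.52
tool_pos: [0.3943, 0.0298, 0.1993]
orientation: [0.947, 0.322, -0.006, -0.016]
contact_force: [1.0, 0.4, -1.0]
finger_gap: 0.0181
grasp_force: 59.6
time_s: 6.93
tool_pos: [0.3943, 0.0802, 0.1993]
orientation: [0.809, 0.587, -0.01, -0.014]
contact_force: [-0.6, 0.2, -0.9]
finger_gap: 0.0181
grasp_force: 59.6
[ 0.189  0.099 -0.46   1.042  0.016  2.074]
```

```bash
python3 -m creep '[[[0,0,0.124,0,0.02,0,0],[0,0,0.248,0,0.04,0,0],[0,0,0.372,0,0.06,0,0],[0,0,0.496,0,0.08,0,0],[0,0,0.62,0,0.1,0,0]]]' >/dev/null
python3 -m creep '[[[0,0,0.124,0,0.01,0,0],[0,0,0.248,0,0.02,0,0],[0,0,0.372,0,0.03,0,0],[0,0,0.496,0,0.04,0,0],[0,0,0.62,0,0.05,0,0]]]' | tail -5
python3 -m creep '[[[0,0,0.124,0,0,0,0],[0,0,0.248,0,0,0,0],[0,0,0.372,0,0,0,0],[0,0,0.496,0,0,0,0],[0,0,0.62,0,0,0,0]]]' >/dev/null
python3 -m creep '[[[0,0,0.124,0,0,0,0],[0,0,0.248,0,0,0,0],[0,0,0.372,0,0,0,0],[0,0,0.496,0,0,0,0],[0,0,0.62,0,0,0,0]]]' >/dev/null
python3 -m creep '[[[0,0,0.124,0,0,0,0],[0,0,0.248,0,0,0,0],[0,0,0.372,0,0,0,0],[0,0,0.496,0,0,0,0],[0,0,0.62,0,0,0,0]]]' >/dev/null
python3 -m creep '[[[0,0,0.124,0,0,0,0],[0,0,0.248,0,0,0,0],[0,0,0.372,0,0,0,0],[0,0,0.496,0,0,0,0],[0,0,0.62,0,0,0,0]]]' >/dev/null
python3 -m creep '[[[0,0,0.124,0,0,0,0],[0,0,0.248,0,0,0,0],[0,0,0.372,0,0,0,0],[0,0,0.496,0,0,0,0],[0,0,0.62,0,0,0,0]]]'
python3 -c "
from h import *
from scipy.spatial.transform import Rotation as R
s=manip.state();print(s['qpos'].round(3));r=R.from_quat(s['orientation']);print(r.as_matrix().round(4));
for y in (0,1,2): print(y,(R.from_quat([np.cos(np.radians(y/2)),np.sin(np.radians(y/2)),0,0])*r.inv()).as_rotvec().round(4))"
```

```text
tool_pos: [0.3943, 0.2305, 0.1992]
orientation: [0.317, 0.948, -0.016, -0.005]
contact_force: [-0.6, -0.1, -0.2]
finger_gap: 0.0179
grasp_force: 59.6
time_s: 9.85
tool_pos: [0.3943, 0.2298, 0.1992]
orientation: [0.941, -0.337, 0.005, -0.016]
contact_force: [0.1, 0.1, -1.0]
finger_gap: 0.0183
grasp_force: 59.6
[ 0.519  0.146 -0.405  0.989  0.013 -1.935]
[[ 7.731e-01 -6.339e-01  2.070e-02]
 [-6.343e-01 -7.726e-01  2.650e-02]
 [-8.000e-04 -3.370e-02 -9.994e-01]]
0 [-0.0326  0.0108  0.687 ]
1 [-0.0328  0.0105  0.7045]
2 [-0.0329  0.0103  0.7219]
```

```bash
python3 -m creep '[[[-0.0055,0.0018,0.115,0,0,0,0],[-0.011,0.0036,0.23,0,0,0,0],[-0.0165,0.0054,0.345,0,0,0,0],[-0.022,0.0072,0.46,0,0,0,0],[-0.0275,0.009,0.575,0,0,0,0]]]' >/dev/null
python3 -m creep '[[[-0.0055,0.0018,0.115,0,0,0,0],[-0.0055,0.0018,0.115,0,0,0,0],[-0.0055,0.0018,0.115,0,0,0,0],[-0.0055,0.0018,0.115,0,0,0,0],[-0.0055,0.0018,0.115,0,0,0,0]]]'
python3 - <<'E'
from h import *
np.set_printoptions(precision=4,suppress=True)
im,i=snap('wrist','w4.png'); np.save('w4.npy',i,allow_pickle=True)
for l in ['keeper_tab','dock_mouth','caddy','cell0','cell1','marker_a','spatula_guard','spatula_tip']:
    for d in models.find_in('wrist',l)[:2]:
        p=np.array(d['point']);print(l,d['conf'],p,proj(i,p))
from scipy.spatial.transform import Rotation as R
s=manip.state();print(s['qpos'].round(3),s['tool_pos']);r=R.from_quat(s['orientation']);print(r.as_matrix().round(4))
E
```

```text
time_s: 10.68
tool_pos: [0.3942, 0.2299, 0.1993]
orientation: [1.0, -0.002, 0.0, 0.0]
contact_force: [-0.7, -0.1, -1.2]
finger_gap: 0.0186
grasp_force: 59.6
keeper_tab 0.56 [0.5327 0.2596 0.0923] [[271.2293   4.4717]]
keeper_tab 0.25 [0.3425 0.3336 0.0005] [[220.4773 228.6662]]
dock_mouth 0.78 [0.4924 0.193  0.0109] [[358.7075  77.1861]]
caddy 0.73 [0.4937 0.1962 0.0127] [[355.4097  75.5321]]
cell0 0.57 [0.4937 0.1922 0.0108] [[359.6253  75.6753]]
cell1 0.57 [0.4937 0.1922 0.0108] [[359.6253  75.6753]]
spatula_guard 0.6 [0.4546 0.2314 0.1934] [[315.5648 149.5612]]
spatula_guard 0.49 [0.5334 0.2595 0.0926] [[271.2894   3.1579]]
spatula_tip 0.87 [0.4521 0.2293 0.1875] [[320.5555 153.3352]]
[ 0.528  0.168 -0.376  1.027 -0.    -2.61 ] [0.3942 0.23   0.1993]
[[ 1.     -0.003   0.0003]
 [-0.003  -1.      0.    ]
 [ 0.0003 -0.     -1.    ]]
```

View pics/w4.png

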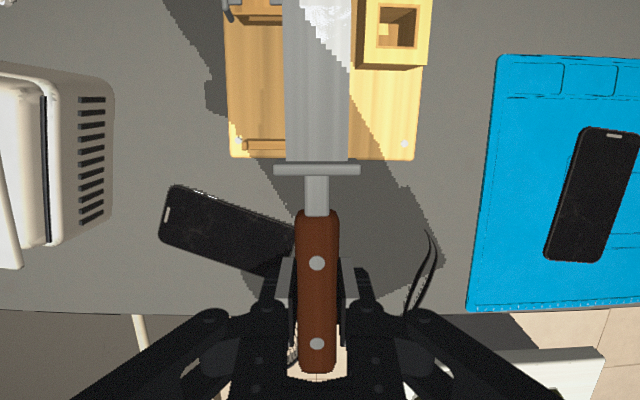

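```bash
cat > c.py <<'E'
from h import *
np.set_printoptions(precision=4,suppress=True)
i=np.load('w4.npy',allow_pickle=True).item()
for n,uv,z in [('FR',(414,160),.01),('FL',(231,157),.01),('blockFR',(426,68),.072),('blockFL',(357,66),.072),('cell NR',(415,47),.072),('NL',(378,45),.072),('FRr',(415,7),.072),('FLl',(378,7),.072)]: print(n,onz(i,uv,z))
j=np.load('w3.npy',allow_pickle=True).item()
print('FR tri',tri([ray(i,(414,160)),ray(j,(217,154))]))
print('block FL?',tri([ray(i,(426,68)),ray(j,(195,65))]))
E
python3 c.py
python3 -m creep '[[[0,0,0,0.02,-0.01,0,0],[0,0,0,0.05,-0.025,0,0],[0,0,0,0.075,-0.04,0,0],[0,0,0,0.075,-0.04,0,0],[0,0,0,0.075,-0.04,0,0]]]'
python3 - <<'E'
from h import *
np.set_printoptions(precision=4,suppress=True)
im,i=snap('wrist','w5.png'); np.save('w5.npy',i,allow_pickle=True)
s=manip.state();print(s['qpos'].round(3),s['tool_pos'],s['qvel'])
E
```

```text
FR [0.417  0.1369 0.01  ]
FL [0.4205 0.3135 0.01  ]
blockFR [0.4959 0.1514 0.072 ]
blockFL [0.4968 0.2017 0.072 ]
cell NR [0.51   0.1605 0.072 ]
NL [0.511  0.1871 0.072 ]
FRr [0.5363 0.1622 0.072 ]
FLl [0.5359 0.1881 0.072 ]
FR tri (array([0.4167, 0.1362, 0.0075]), [np.float64(0.00012558013468643296), np.float64(0.0001255801346864148)])
block FL? (array([0.4972, 0.1416, 0.0402]), [np.float64(0.0012092600177284235), np.float64(0.0012092600177284044)])
time_s: 11.55
tool_pos: [0.4703, 0.1894, 0.1991]
orientation: [1.0, -0.003, 0.0, -0.0]
contact_force: [-0.6, 0.3, -0.9]
finger_gap: 0.0181
grasp_force: 59.6
[ 0.384  0.251 -0.266  1.054  0.    -2.754] [0.4691 0.1897 0.199 ] [ 0.0197 -0.0154 -0.0226  0.0056  0.0003 -0.0012]
```

View pics/w5.png

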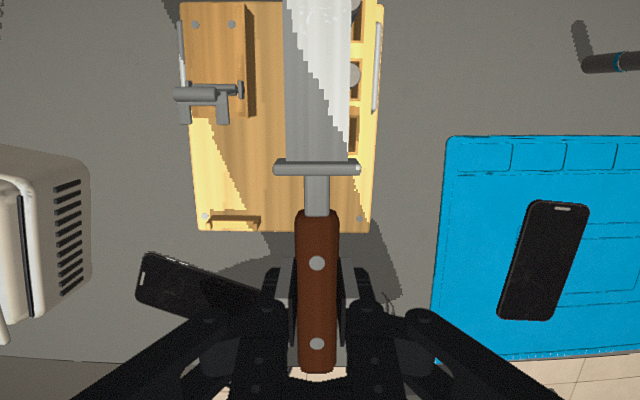

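```bash
python3 - <<'E'
import cv2
a=cv2.imread('pics/w5.png')[0:240,165:385]
b=cv2.imread('pics/w4.png')[0:170,215:440]
cv2.imwrite('pics/w5z.png',cv2.resize(a[0:145,0:110],None,fx=4,fy=4,interpolation=cv2.INTER_CUBIC))
E
```

```text
(no output)
```

View pics/w5z.png

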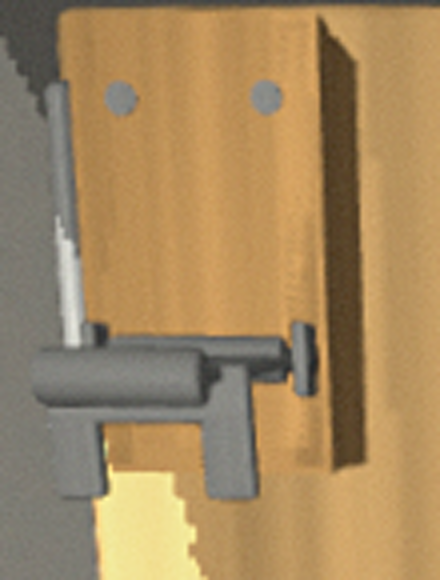

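```bash
cat > d.py <<'E'
from h import *
from scipy.optimize import least_squares
np.set_printoptions(precision=4,suppress=True)
I={k:np.load(k+'.npy',allow_pickle=True).item() for k in('w4','w5')}
obs=[('w5',(247.5,117.5),(0,21,52)),('w5',(244.3,3.8),(85,21,52)),('w5',(179.5,3),(85,69,52)),('w5',(255.8,116.3),(0,21,10)),('w5',(370,232),(-117,-92,10)),('w5',(196,231),(-117,88,10)),
('w4',(414,160),(-117,-92,10)),('w4',(231,157),(-117,88,10)),('w4',(426,68),(-35,-75,72)),('w4',(357,66),(-35,-29,72)),('w4',(415,47),(-18.5-4,-65,72)),('w4',(378,45),(-22.5,-39,72))][:10]
def res(p,full=False):
    c,s=np.cos(p[3]),np.sin(p[3]);r=[]
    for k,uv,P in obs:
        P=np.array(P)/1000; W=[p[0]+c*P[0]-s*P[1],p[1]+s*P[0]+c*P[1],p[2]+P[2]]
        r.append(proj(I[k],W)[0]-uv)
    return np.array(r) if full else np.ravel(r)
f=least_squares(res,[.534,.227,0,0],loss='soft_l1');p=f.x
print(p,np.degrees(p[3]));print(res(p,True).round(1))
c,s=np.cos(p[3]),np.sin(p[3])
for n,P in dict(mouth=(0,45),grip_home=(-62,45),cell0_y52=(-20,-52)).items():
    P=np.array(P)/1000;print(n,p[0]+c*P[0]-s*P[1],p[1]+s*P[0]+c*P[1])
for n,uv in [('cell0 NR',(415,47)),('NL',(378,45)),('FR',(415,7)),('FL',(378,7))]: 
    w=onz(I['w4'],uv,.072)[:2]-p[:2];print(n,c*w[0]+s*w[1],-s*w[0]+c*w[1])
# spatula in hand, w4 (settled) and w5: guard ends, handle end top
for k,g1,g2,h in [('w4',(274,170),(360,170),(317,372)),('w5',(274,169),(360,168),(317,372))]:
    i=I[k]
    for z in (.195,.2,.205): 
        a,b=onz(i,g1,z),onz(i,g2,z);hh=onz(i,h,z);print(k,z,a,b,np.linalg.norm(a-b),hh,np.linalg.norm((a+b)/2-hh))
E
python3 d.py
```

```text
[ 0.5335  0.226  -0.0024 -0.0181] -1.035945478809911
[[-0.   0.6]
 [-0.9 -0.5]
 [ 1.2  1.1]
 [ 0.5 -1. ]
 [-0.6  1. ]
 [ 1.  -0.5]
 [-0.1  1.7]
 [-1.8  2.1]
 [-1.2 -1.6]
 [ 5.2 -1.5]]
mouth 0.5343477897262282 0.2710086866158227
grip_home 0.47235792366780976 0.27212962642657723
cell0_y52 0.5125973303260418 0.1743861348182178
cell0 NR -0.022335523487599648 -0.06594884722261797
NL -0.021805883977411403 -0.03930287020570419
FR 0.003916853330504996 -0.06379398889971422
FL 0.003021827601282266 -0.037896468494423616
w4 0.195 [0.4465 0.2485 0.195 ] [0.4464 0.2132 0.195 ] 0.03529370192942883 [0.3406 0.2312 0.195 ] 0.10591274028521287
w4 0.2 [0.4476 0.2478 0.2   ] [0.4475 0.2139 0.2   ] 0.03398974424370435 [0.3455 0.2312 0.2   ] 0.1019996984629866
w4 0.205 [0.4487 0.2472 0.205 ] [0.4485 0.2145 0.205 ] 0.03268578655797991 [0.3505 0.2312 0.205 ] 0.09808665664076037
w5 0.195 [0.522  0.2082 0.195 ] [0.5223 0.1731 0.195 ] 0.03515556367941526 [0.4157 0.191  0.195 ] 0.10637694004794274
w5 0.2 [0.523  0.2076 0.2   ] [0.5233 0.1737 0.2   ] 0.03385298919450539 [0.4207 0.1909 0.2   ] 0.10243549029185843
w5 0.205 [0.5241 0.2069 0.205 ] [0.5243 0.1744 0.205 ] 0.03255041470959553 [0.4257 0.1909 0.205 ] 0.09849404053577424
```

```bash
python3 -m creep '[[[0,0,0,-0.02,-0.035,0,0],[0,0,0,-0.04,-0.07,0,0],[0,0,0,-0.06,-0.1,-0.01,0],[0,0,0,-0.07,-0.11,-0.04,0],[0,0,0,-0.07,-0.11,-0.08,0]]]' >/dev/null
python3 -m creep '[[[0,0,0,0,0,-0.035,0],[0,0,0,0,0,-0.07,0],[0,0,0,0,0,-0.086,0],[0,0,0,0,0,-0.09,0],[0,0,0,0,0,-0.09,0]]]'
python3 -m creep '[[[0,0,0,0,0,-0.002,0],[0,0,0,0,0,-0.004,0],[0,0,0,0,0,-0.006,0],[0,0,0,0,0,-0.008,0],[0,0,0,0,0,-0.008,0]]]'
```

```text
time_s: 12.43
tool_pos: [0.3973, 0.0802, 0.0285]
orientation: [1.0, -0.001, -0.002, 0.0]
contact_force: [0.6, 0.4, -0.7]
finger_gap: 0.0185
grasp_force: 59.6
time_s: 12.85
tool_pos: [0.3996, 0.0801, 0.0216]
orientation: [1.0, -0.001, 0.001, -0.0]
contact_force: [-0.1, 0.8, 0.6]
finger_gap: 0.0184
grasp_force: 59.6
```

```bash
python3 -m creep '[[[0,0,0,0,0,-0.001,0],[0,0,0,0,0,-0.002,0],[0,0,0,0,0,-0.0025,0],[0,0,0,0,0,-0.0025,0],[0,0,0,0,0,-0.0025,0]]]'
python3 -m creep '[[[0,0,0,0,0,-0.001,0],[0,0,0,0,0,-0.0015,0],[0,0,0,0,0,-0.0015,0],[0,0,0,0,0,-0.0015,0],[0,0,0,0,0,-0.0015,0]]]'
```

```text
time_s: 13.27
tool_pos: [0.3992, 0.0799, 0.0188]
orientation: [1.0, -0.001, 0.0, 0.0]
contact_force: [-1.0, -1.5, -0.3]
finger_gap: 0.0182
grasp_force: 59.6
time_s: 13.68
tool_pos: [0.3992, 0.08, 0.0173]
orientation: [1.0, -0.001, 0.0, 0.0]
contact_force: [0.1, 0.8, -0.7]
finger_gap: 0.0182
grasp_force: 59.6
```

```bash
python3 -m creep '[[[0,0,0,0,0,-0.001,0],[0,0,0,0,0,-0.0015,0],[0,0,0,0,0,-0.0015,0],[0,0,0,0,0,-0.0015,0],[0,0,0,0,0,-0.0015,0]]]'
python3 -m creep '[[[0,0,0,0,0,-0.001,0],[0,0,0,0,0,-0.0015,0],[0,0,0,0,0,-0.0015,0],[0,0,0,0,0,-0.0015,0],[0,0,0,0,0,-0.0015,0]]]'
```

```text
time_s: 14.1
tool_pos: [0.3993, 0.08, 0.0171]
orientation: [1.0, -0.001, 0.001, -0.0]
contact_force: [-4.6, 0.9, 16.6]
finger_gap: 0.0181
grasp_force: 61.8
time_s: 14.52
tool_pos: [0.3993, 0.08, 0.017]
orientation: [1.0, -0.001, 0.001, -0.0]
contact_force: [-8.8, -1.1, 35.6]
finger_gap: 0.0185
grasp_force: 64.1
```

```bash
python3 -m creep '[[[0,0,0,0,0,0.04,0],[0,0,-0.005,0,0,0.08,0],[0,0,-0.01,0,0,0.12,0],[0,0,-0.015,-0.003,0.03,0.13,0],[0,0,-0.015,-0.007,0.065,0.13,0]]]' >/dev/null
python3 -m creep '[[[0,0,0,0,0.04,0,0],[0,0,0,0,0.08,0,0],[0,0,0,0,0.11,-0.01,0],[0,0,0,0,0.1275,-0.03,0],[0,0,0,0,0.1275,-0.06,0]]]'
python3 -m creep '[[[0,0,0,0,0,-0.02,0],[0,0,0,0,0,-0.032,0],[0,0,0,0,0,-0.036,0],[0,0,0,0,0,-0.037,0],[0,0,0,0,0,-0.037,0]]]'
python3 -m creep '[[[0,0,0,0,0,0,0],[0,0,0,0,0,0,0],[0,0,0,0,0,0,0],[0,0,0,0,0,0,0],[0,0,0,0,0,0,0]]]'
```

```text
time_s: 15.35
tool_pos: [0.3953, 0.2783, 0.086]
orientation: [1.0, -0.007, 0.004, -0.003]
contact_force: [1.0, 0.2, -1.1]
finger_gap: 0.0184
grasp_force: 59.7
time_s: 15.77
tool_pos: [0.3925, 0.2725, 0.0475]
orientation: [1.0, -0.009, 0.0, -0.0]
contact_force: [-0.7, -0.3, -1.5]
finger_gap: 0.0182
grasp_force: 59.6
time_s: 16.18
tool_pos: [0.3926, 0.2726, 0.0478]
orientation: [1.0, -0.009, 0.001, -0.0]
contact_force: [-0.2, -0.6, -1.0]
finger_gap: 0.0181
grasp_force: 59.6
```

```bash
python3 -m creep '[[[0,0,0,0.004,-0.0001,0,0],[0,0,0,0.008,-0.0001,0,0],[0,0,0,0.011,-0.0002,0,0],[0,0,0,0.014,-0.0003,0,0],[0,0,0,0.016,-0.0003,0,0]]]'
python3 -m creep '[[[0,0,0,0.001,0,0,0],[0,0,0,0.002,0,0,0],[0,0,0,0.004,0,0,0],[0,0,0,0.005,0,0,0],[0,0,0,0.006,-0.0001,0,0]]]'
```

```text
time_s: 16.6
tool_pos: [0.409, 0.2723, 0.0473]
orientation: [1.0, -0.009, 0.0, -0.0]
contact_force: [-0.3, 0.5, -0.5]
finger_gap: 0.0183
grasp_force: 59.6
time_s: 17.02
tool_pos: [0.4144, 0.2721, 0.0473]
orientation: [1.0, -0.009, 0.0, 0.0]
contact_force: [0.8, 0.1, -0.3]
finger_gap: 0.0185
grasp_force: 59.6
```

```bash
python3 -m creep '[[[0,0,0,0.003,0,0,0],[0,0,0,0.006,-0.0001,0,0],[0,0,0,0.009,-0.0002,0,0],[0,0,0,0.012,-0.0002,0,0],[0,0,0,0.015,-0.0003,0,0]]]'
python3 -m creep '[[[0,0,0,0.004,0,0,0],[0,0,0,0.008,-0.0001,0,0],[0,0,0,0.012,-0.0002,0,0],[0,0,0,0.016,-0.0003,0,0],[0,0,0,0.02,-0.0004,0,0]]]'
```

```text
time_s: 17.43
tool_pos: [0.4297, 0.2718, 0.0473]
orientation: [1.0, -0.009, 0.0, -0.0]
contact_force: [-0.1, -0.2, 0.0]
finger_gap: 0.0182
grasp_force: 59.6
time_s: 17.85
tool_pos: [0.4498, 0.2714, 0.0473]
orientation: [1.0, -0.009, 0.0, 0.0]
contact_force: [-0.3, -0.6, -1.2]
finger_gap: 0.0182
grasp_force: 59.6
```

```bash
python3 -m creep '[[[0,0,0,0.003,0,0,0],[0,0,0,0.006,-0.0001,0,0],[0,0,0,0.009,-0.0002,0,0],[0,0,0,0.012,-0.0002,0,0],[0,0,0,0.015,-0.0003,0,0]]]'
python3 -m creep '[[[0,0,0,0.002,0,0,0],[0,0,0,0.004,-0.0001,0,0],[0,0,0,0.006,-0.0001,0,0],[0,0,0,0.007,-0.0002,0,0],[0,0,0,0.008,-0.0002,0,0]]]'
```

```text
time_s: 18.27
tool_pos: [0.4645, 0.2711, 0.0473]
orientation: [1.0, -0.009, 0.0, 0.0]
contact_force: [-0.7, 0.6, -0.6]
finger_gap: 0.018
grasp_force: 59.6
time_s: 18.68
tool_pos: [0.4724, 0.2708, 0.0473]
orientation: [1.0, -0.009, 0.0, 0.0]
contact_force: [-0.1, 0.5, -1.1]
finger_gap: 0.0183
grasp_force: 59.6
```

```bash
python3 -m creep '[[[0,0,0,0.001,0,0,0],[0,0,0,0.002,0,0,0],[0,0,0,0.003,0,0,0],[0,0,0,0.003,0,0,0],[0,0,0,0.003,0,0,0]]]'
python3 -m creep '[[[0,0,0,0.001,0,0,0],[0,0,0,0.002,0,0,0],[0,0,0,0.0025,0,0,0],[0,0,0,0.0025,0,0,0],[0,0,0,0.0025,0,0,0]]]'
```

```text
time_s: 19.1
tool_pos: [0.4753, 0.2709, 0.0473]
orientation: [1.0, -0.009, 0.0, 0.0]
contact_force: [0.8, 0.3, -1.3]
finger_gap: 0.0179
grasp_force: 59.6
time_s: 19.52
tool_pos: [0.4778, 0.2709, 0.0473]
orientation: [1.0, -0.009, 0.0, 0.0]
contact_force: [-0.5, 0.8, -0.2]
finger_gap: 0.018
grasp_force: 59.6
```

```bash
python3 -m creep '[[[0,0,0,0.001,0,0,0],[0,0,0,0.0015,0,0,0],[0,0,0,0.002,0,0,0],[0,0,0,0.002,0,0,0],[0,0,0,0.002,0,0,0]]]'
python3 -m creep '[[[0,0,0,0.001,0,0,0],[0,0,0,0.0015,0,0,0],[0,0,0,0.002,0,0,0],[0,0,0,0.002,0,0,0],[0,0,0,0.002,0,0,0]]]'
```

```text
time_s: 19.93
tool_pos: [0.4798, 0.2709, 0.0473]
orientation: [1.0, -0.009, 0.0, 0.0]
contact_force: [0.3, -0.1, -1.0]
finger_gap: 0.0182
grasp_force: 59.6
time_s: 20.35
tool_pos: [0.4807, 0.2708, 0.0471]
orientation: [1.0, -0.009, -0.001, 0.0]
contact_force: [-3.8, 1.2, 1.1]
finger_gap: 0.0178
grasp_force: 59.8
```

```bash
python3 -m creep '[[[0,0,0,0.001,0,0,0],[0,0,0,0.0015,0,0,0],[0,0,0,0.0015,0,0,0],[0,0,0,0.0015,0,0,0],[0,0,0,0.0015,0,0,0]]]'
python3 -m creep '[[[0,0,0,0,0,0,0.05],[0,0,0,0,0,0,0.35],[0,0,0,0,0,0,0.45],[0,0,0,0,0,0,0.45],[0,0,0,0,0,0,0.45]]]' 60
python3 - <<'E'
from h import *
im,i=snap('wrist','w6.png'); np.save('w6.npy',i,allow_pickle=True)
cv2.imwrite('pics/w6z.png',cv2.resize(im[0:260,200:440,::-1],None,fx=2.3,fy=2.3,interpolation=cv2.INTER_CUBIC))
E
```

```text
time_s: 20.77
tool_pos: [0.4808, 0.2708, 0.0469]
orientation: [1.0, -0.009, -0.002, -0.0]
contact_force: [-6.7, 2.7, 1.9]
finger_gap: 0.018
grasp_force: 60.0
time_s: 21.18
tool_pos: [0.4844, 0.2711, 0.0476]
orientation: [1.0, -0.009, 0.001, -0.0]
contact_force: [-0.1, -0.7, 0.4]
finger_gap: 0.0386
grasp_force: 0.0
```

View pics/w6z.png

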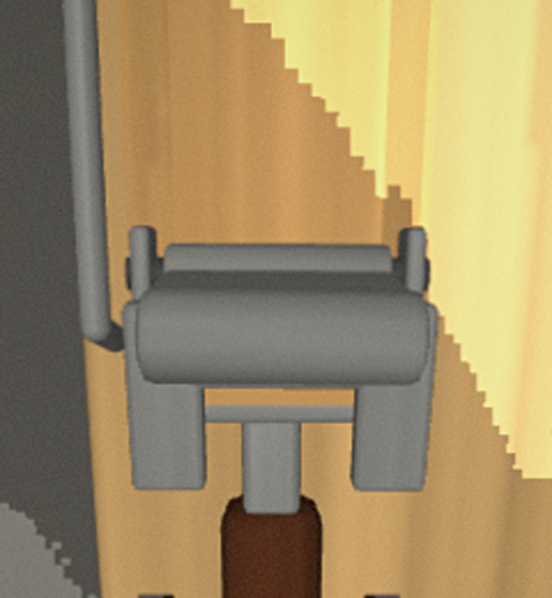

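```bash
python3 - <<'E'
from h import *
i=np.load('w6.npy',allow_pickle=True).item()
p=[.5335,.226,-.0181];c,s=np.cos(p[2]),np.sin(p[2])
W=lambda X,Y,Z:[p[0]+c*X-s*Y,p[1]+s*X+c*Y,Z]
for t in (1.9,1.57,1.3,1.0): print(t,proj(i,W(.022-.0445*np.cos(t),.045,.058+.0445*np.sin(t))).round(1))
print('guard top px', proj(i,[W(0,.045,.046),W(-.005,.045,.046),W(0,.027,.046),W(0,.063,.046),W(0,.045,.052)]).round(1))
E
python3 -m creep '[[[0,0,0,0,0,0.03,0.45],[0,0,0,0,0,0.07,0.45],[0,0,0,0,0,0.11,0.3],[0,0,0,0.02,0,0.125,0],[0,0,0,0.06,0,0.125,0]]]'
```

```text
1.9 [[318.8  70. ]]
1.57 [[318.7 137.3]]
1.3 [[318.5 186.6]]
1.0 [[318.3 225.7]]
guard top px [[317.7 176.4]
 [317.7 188.3]
 [362.2 176.4]
 [273.3 176.4]
 [317.8 179.9]]
time_s: 21.65
tool_pos: [0.5432, 0.2722, 0.1785]
orientation: [1.0, -0.008, 0.003, -0.002]
contact_force: [-0.6, 0.7, 1.0]
finger_gap: 0.0029
grasp_force: 0.0
```

```bash
python3 -m creep '[[[0,0,0,0.04,0,0,0],[0,0,0,0.05,-0.0005,0,0],[0,0,0,0.05,-0.0005,-0.025,0],[0,0,0,0.05,-0.0005,-0.055,0],[0,0,0,0.05,-0.0005,-0.072,0]]]'
python3 -m creep '[[[0,0,0,-0.005,0,0,0],[0,0,0,-0.01,0,0,0],[0,0,0,-0.015,0,0,0],[0,0,0,-0.02,0,0,0],[0,0,0,-0.023,0,0,0]]]'
```

```text
time_s: 22.07
tool_pos: [0.5931, 0.2696, 0.0976]
orientation: [1.0, -0.009, -0.001, 0.001]
contact_force: [-1.0, -0.0, -1.4]
finger_gap: 0.0004
grasp_force: 0.0
time_s: 22.48
tool_pos: [0.5704, 0.2709, 0.1022]
orientation: [1.0, -0.009, 0.001, -0.001]
contact_force: [0.0, 0.1, -0.7]
finger_gap: -0.0
grasp_force: 0.0
```

```bash
python3 -m creep '[[[0,0,0,-0.003,0,0,0],[0,0,0,-0.006,0,0,0],[0,0,0,-0.009,0,0,0],[0,0,0,-0.012,0,0,0],[0,0,0,-0.014,0,0,0]]]'
python3 -m creep '[[[0,0,0,-0.003,0,0,0],[0,0,0,-0.006,0,0,0],[0,0,0,-0.009,0,0,0],[0,0,0,-0.011,0,0,0],[0,0,0,-0.012,0,0,0]]]'
```

```text
time_s: 22.9
tool_pos: [0.5559, 0.2704, 0.1004]
orientation: [1.0, -0.009, 0.0, 0.0]
contact_force: [0.0, -0.1, -0.7]
finger_gap: 0.0001
grasp_force: 0.3
time_s: 23.32
tool_pos: [0.5439, 0.2703, 0.1003]
orientation: [1.0, -0.009, 0.0, 0.0]
contact_force: [1.0, 0.3, -0.8]
finger_gap: 0.0001
grasp_force: 0.3
```

```bash
python3 - <<'E'
from h import *
np.set_printoptions(precision=4,suppress=True)
for n in ('scene','side','wrist'):
    im,i=snap(n,n+'7.png'); np.save('i7'+n+'.npy',i,allow_pickle=True)
    for d in models.find_in(n,'keeper_tab')[:3]: print(n,d['conf'],np.array(d['point']),proj(i,d['point']).round())
a=cv2.imread('pics/side7.png')[125:205,250:360];b=cv2.imread('pics/wrist7.png')[60:260,210:430]
a=cv2.resize(a,(770,560),interpolation=cv2.INTER_CUBIC)[:,150:520];b=cv2.resize(b,None,fx=1.9,fy=2.8,interpolation=cv2.INTER_CUBIC)
print(a.shape,b.shape);cv2.imwrite('pics/mix7.png',np.hstack([a,b]))
E
```

```text
scene 0.44 [0.5351 0.2648 0.0789] [[347. 153.]]
scene 0.44 [0.537  0.1476 0.0286] [[347. 180.]]
side 0.38 [0.5328 0.2607 0.0795] [[298. 158.]]
wrist 0.65 [0.5495 0.267  0.0697] [[325. 247.]]
(560, 370, 3) (560, 418, 3)
```

View pics/mix7.png

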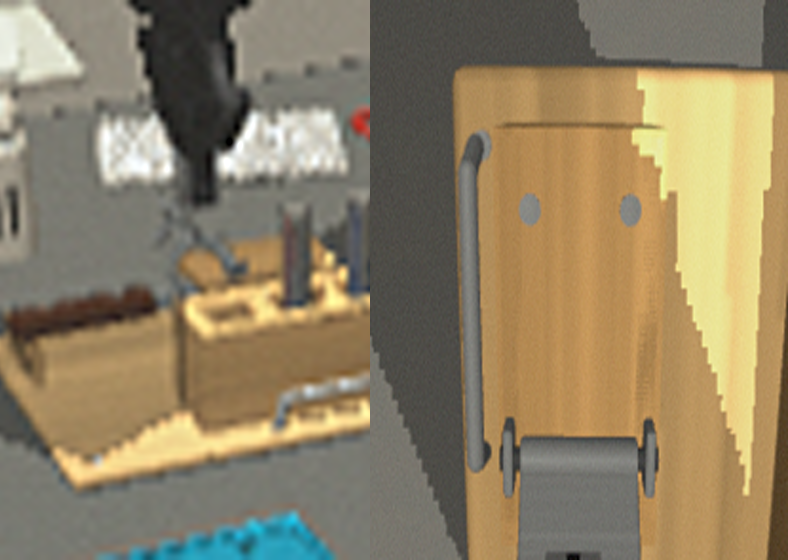

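The picture shows the keeper pushed about halfway forward with the finger behind the bead, and the spatula docked on the left; next step is pressing from above.

```bash
python3 -m creep '[[[0,0,0,0,0,0.015,0],[0,0,0,0,0,0.022,0],[0,0,0,-0.015,0.0003,0.022,0],[0,0,0,-0.026,0.0005,0.022,0],[0,0,0,-0.026,0.0005,0.022,0]]]'
python3 -m creep '[[[0,0,0,0,0,-0.006,0],[0,0,0,0,0,-0.012,0],[0,0,0,0,0,-0.018,0],[0,0,0,0,0,-0.024,0],[0,0,0,0,0,-0.03,0]]]'
python3 -m creep '[[[0,0,0,0,0,-0.003,0],[0,0,0,0,0,-0.006,0],[0,0,0,0,0,-0.009,0],[0,0,0,0,0,-0.012,0],[0,0,0,0,0,-0.015,0]]]'
```

```text
time_s: 24.03
tool_pos: [0.5165, 0.2707, 0.1226]
orientation: [1.0, -0.009, -0.001, 0.0]
contact_force: [-0.1, 0.4, -0.2]
finger_gap: 0.0003
grasp_force: 0.0
time_s: 24.45
tool_pos: [0.5114, 0.2705, 0.0908]
orientation: [1.0, -0.008, -0.007, -0.0]
contact_force: [-2.1, -1.1, 0.3]
finger_gap: 0.0004
grasp_force: 0.3
time_s: 24.87
tool_pos: [0.5189, 0.2709, 0.077]
orientation: [1.0, -0.009, 0.001, -0.0]
contact_force: [-0.0, 0.2, 0.6]
finger_gap: -0.0001
grasp_force: 0.2
```

```bash
python3 -m creep '[[[0,0,0,-0.002,0,-0.001,0],[0,0,0,-0.002,0,-0.002,0],[0,0,0,-0.002,0,-0.003,0],[0,0,0,-0.002,0,-0.004,0],[0,0,0,-0.002,0,-0.004,0]]]'
python3 -m creep '[[[0,0,0,0,0,-0.0005,0],[0,0,0,0,0,-0.001,0],[0,0,0,0,0,-0.0015,0],[0,0,0,0,0,-0.0015,0],[0,0,0,0,0,-0.0015,0]]]'
```

```text
time_s: 25.28
tool_pos: [0.5163, 0.2709, 0.0734]
orientation: [1.0, -0.009, 0.0, -0.0]
contact_force: [-0.4, -0.9, 0.7]
finger_gap: 0.0002
grasp_force: 0.1
time_s: 25.7
tool_pos: [0.5164, 0.271, 0.0729]
orientation: [1.0, -0.009, 0.001, -0.0]
contact_force: [-2.4, -1.3, 7.3]
finger_gap: 0.0003
grasp_force: 3.5
```

```bash
python3 -m creep '[[[0,0,0,0,0,-0.0005,0],[0,0,0,0,0,-0.001,0],[0,0,0,0,0,-0.0015,0],[0,0,0,0,0,-0.0015,0],[0,0,0,0,0,-0.0015,0]]]'
python3 -m creep '[[[0,0,0,0,0,0.03,0],[0,0,0,0,0,0.07,0],[0,0,0,-0.01,-0.01,0.11,0],[0,0,0,-0.02,-0.03,0.125,0.3],[0,0,0,-0.03,-0.06,0.13,0.6]]]' 25
python3 - <<'E'
from h import *
np.set_printoptions(precision=4,suppress=True)
p=[.5335,.226,-.0181];c,s=np.cos(p[2]),np.sin(p[2])
W=lambda X,Y,Z:np.array([p[0]+c*X-s*Y,p[1]+s*X+c*Y,Z])
print('expect tab',W(-.0225,.045,.0575))
for n in ('scene','side','wrist'):
    im,i=snap(n,n+'8.png'); np.save('i8'+n+'.npy',i,allow_pickle=True)
    for l in ('keeper_tab','marker_out'):
        for d in models.find_in(n,l)[:2]: print(n,l,d['conf'],np.array(d['point']),proj(i,d['point']).round())
    print(n,proj(i,W(-.0225,.045,.0575)))
s=manip.state();print(s['qpos'],s['tool_pos'])
E
```

```text
time_s: 26.12
tool_pos: [0.5164, 0.2711, 0.0726]
orientation: [1.0, -0.009, 0.001, -0.0]
contact_force: [-4.8, -1.6, 14.4]
finger_gap: -0.0001
grasp_force: 7.0
time_s: 26.53
tool_pos: [0.489, 0.2131, 0.2046]
orientation: [1.0, -0.007, 0.004, -0.002]
contact_force: [1.1, 0.2, -0.4]
finger_gap: 0.0234
grasp_force: 0.0
expect tab [0.5118 0.2714 0.0575]
scene keeper_tab 0.73 [0.5316 0.1547 0.0287] [[346. 179.]]
scene keeper_tab 0.5 [0.5312 0.2661 0.0611] [[346. 157.]]
scene marker_out 0.79 [ 0.5861 -0.0795  0.0617] [[365. 203.]]
scene marker_out 0.16 [0.5308 0.2688 0.0585] [[346. 158.]]
scene [[340.4312 157.5171]]
side keeper_tab 0.41 [0.5329 0.2654 0.0601] [[298. 161.]]
side marker_out 0.47 [ 0.5814 -0.0808  0.0571] [[347. 199.]]
side marker_out 0.41 [0.5692 0.1642 0.0991] [[316. 161.]]
side [[292.4745 162.3835]]
wrist keeper_tab 0.69 [0.536  0.2676 0.0598] [[247. 139.]]
wrist keeper_tab 0.18 [0.5437 0.2161 0.0091] [[312. 123.]]
wrist marker_out 0.9 [ 0.586  -0.0657  0.0268] [[621.  78.]]
wrist [[245.2584 168.4502]]
[ 0.4102  0.2913 -0.2083  1.0719 -0.0001 -2.7144] [0.4863 0.2114 0.1995]
```

```bash
python3 -m creep '[[[0,0,-0.07,0.004,-0.04,0.005,0.8],[0,0,-0.14,0.008,-0.08,0.01,0.8],[0,0,-0.21,0.012,-0.12,0.015,0.8],[0,0,-0.27,0.015,-0.16,0.02,0.8],[0,0,-0.33,0.015,-0.2,0.02,0.8]]]'
python3 -m creep '[[[0,0,0,0,-0.04,0,0.8],[0,0,0,0,-0.075,0,0.8],[0,0,0,0,-0.075,0,0.8],[0,0,0,0,-0.075,0,0.8],[0,0,0,0,-0.075,0,0.8]]]'
cat > m.py <<'E'
from h import *
import sys
np.set_printoptions(precision=4,suppress=True)
k=sys.argv[1]
im,i=snap('wrist',k+'.png'); np.save(k+'.npy',i,allow_pickle=True)
for d in models.find_in('wrist','marker_out')[:2]: print(d['conf'],np.array(d['point']),proj(i,d['point']).round(1))
for z in (0,.05,.112): print(z,proj(i,[.586,-.075,z]).round(1))
s=manip.state();print(s['qpos'],s['tool_pos'],s['orientation'])
E
python3 m.py m1
```

```text
time_s: 27.4
tool_pos: [0.5026, 0.0097, 0.2208]
orientation: [0.985, -0.174, 0.001, -0.0]
contact_force: [0.4, 0.4, 0.3]
finger_gap: 0.0683
grasp_force: 0.0
time_s: 27.82
tool_pos: [0.5014, -0.0637, 0.2198]
orientation: [0.985, -0.173, -0.0, -0.0]
contact_force: [0.3, 1.0, -0.6]
finger_gap: 0.0678
grasp_force: 0.0
0.89 [ 0.5843 -0.0783  0.112 ] [[298.   92.8]]
0 [[300.3  93.6]]
0.05 [[297.5  93.1]]
0.112 [[292.6  92.1]]
[-0.1249  0.2375 -0.2283  1.1054  0.0003 -2.9206] [ 0.5013 -0.0629  0.22  ] [ 0.9851 -0.1721 -0.0002 -0.0001]
```

```bash
python3 -m creep '[[[0,0,0,0.04,-0.007,0,0.8],[0,0,0,0.075,-0.012,0,0.8],[0,0,0,0.083,-0.0135,0,0.8],[0,0,0,0.083,-0.0135,0,0.8],[0,0,0,0.083,-0.0135,0,0.8]]]'
python3 m.py m2
python3 - <<'E'
from h import *
np.set_printoptions(precision=4,suppress=True)
for k,c in (('m1',(296,93)),('m2',None)):
    i=np.load(k+'.npy',allow_pickle=True).item();im=cv2.imread('pics/'+k+'.png',0)
    u,v=(proj(i,[.585,-.0775,.112])[0] if c is None else c); u,v=int(u),int(v)
    print(k,u,v); print(im[max(0,v-30):v+33:3,u-36:u+39:3])
E
```

```text
time_s: 28.33
tool_pos: [0.5841, -0.0762, 0.2197]
orientation: [0.985, -0.172, -0.001, 0.0]
contact_force: [0.7, 0.2, 0.2]
finger_gap: 0.0684
grasp_force: 0.0
0.77 [ 0.5911 -0.0769  0.0905] [[315.5 191.4]]
0.31 [ 0.6195 -0.3666  0.03  ] [[598.5  45.6]]
0 [[315.7 173.4]]
0.05 [[315.5 185.3]]
0.112 [[315.3 206.2]]
[-0.1305  0.3787 -0.022   1.1713 -0.     -2.9257] [ 0.5831 -0.0766  0.2202] [ 0.985  -0.1724 -0.0006  0.0001]
m1 296 93
[[128 119  78  84  80 123 129 125 127 126 126 125 129 122 124 124 125 122
  126 126 128 124 128 125 123]
 [126  80  82  85  80  81 119 126 125 125 125 128 126 125 123 126 125 124
  129 128 125 126 124 122 127]
 [132  80  87  81  84  80  81 107 126 124 126 124 125 128 124 126 126 125
  127 129 127 122 121 125 125]
 [128  96  79  78  81  81  81  82 115 127 127 125 125 130 127 126 128 127
  129 125 126 127 128 124 124]
 [ 81 120  82  82  80  81  80  83  82 111 126 129 127 123 126 127 124 127
  124 126 128 127 126 126 126]
 [ 85 117 130  80  79  85  82  84  85  81  94 121 125 127 128 125 131 130
  125 122 126 123 127 131 126]
 [ 82  81 102 125  79  80  83  79  7
[... 3056 characters left out ...]
34 131 128 130 133 133 134 131 134 133
  127 130 131 133 132 131 136]
 [131 132 134 129 130 128 129 129 128 136 128 131 130 130 130 133 130 130
  129 129 133 131 131 129 128]
 [131 133 129 134 130 130 129 130 133 132 133 131 131 134 131 134 133 130
  130 128 131 132 135 125  76]
 [131 129 129 133 131 131 132 131 132 130 132 134 130 131 136 134 134 132
  132 131 126  60  82 124 124]
 [132 131 127 128 129 129 131 132 129 132 129 132 132 129 130 134 135 127
   64  75 121 123 118 118 126]
 [132 131 130 133 132 133 135 129 134 131 131 129 132 133 131  66  61 107
  125 119 117 124 124 121 119]
 [130 131 131 131 130 133 131 131 131 131 133 128  72  59  85 125 120 113
  121 126 120 120 122 117 121]]
```

```bash
python3 - <<'E'
from h import *
np.set_printoptions(precision=4,suppress=True)
R=[]
for k,(u,v) in (('m1',(289,94)),('m2',(313,209))):
    i=np.load(k+'.npy',allow_pickle=True).item();im=cv2.imread('pics/'+k+'.png',0)
    w=im[v-16:v+17,u-16:u+17]>155; y,x=np.nonzero(w); c=(u-16+x.mean(),v-16+y.mean());print(k,c,w.sum(),np.ptp(x),np.ptp(y),onz(i,c,.112));R.append(ray(i,c))
print(tri(R))
E
```

```text
m1 (np.float64(288.0696864111498), np.float64(94.05226480836237)) 287 24 18 [ 0.5859 -0.0717  0.112 ]
m2 (np.float64(312.2566371681416), np.float64(208.26548672566372)) 226 17 16 [ 0.5853 -0.0723  0.112 ]
(array([ 0.5858, -0.0721,  0.1135]), [np.float64(0.0003440730619757533), np.float64(0.0003440730619757416)])
```

```bash
python3 -m creep '[[[0,0,0,0.001,0.0045,0,0.8],[0,0,0,0.002,0.0045,-0.035,0.8],[0,0,0,0.002,0.0045,-0.07,0.8],[0,0,0,0.002,0.0045,-0.105,0.8],[0,0,0,0.002,0.0045,-0.133,0.8]]]' 25
python3 -m creep '[[[0,0,0,0,0,0,0.8],[0,0,0,0,0,0,0.4],[0,0,0,0,0,0,0.25],[0,0,0,0,0,0,0.15],[0,0,0,0,0,0,0]]]' 25
python3 -m creep '[[[0,0,0,0,0,0,0],[0,0,0,0,0,0,0],[0,0,0,0,0,0.01,0],[0,0,0,0,0,0.04,0],[0,0,0,0,0,0.08,0]]]' 25
```

```text
time_s: 28.85
tool_pos: [0.5846, -0.0724, 0.0858]
orientation: [0.985, -0.173, -0.0, -0.0]
contact_force: [-0.2, -0.2, -0.6]
finger_gap: 0.0682
grasp_force: 0.0
time_s: 29.27
tool_pos: [0.5881, -0.0733, 0.0898]
orientation: [0.985, -0.173, 0.002, -0.0]
contact_force: [-0.2, 0.1, -0.4]
finger_gap: 0.0196
grasp_force: 0.0
time_s: 29.68
tool_pos: [0.5835, -0.0728, 0.1659]
orientation: [0.985, -0.173, -0.003, 0.0]
contact_force: [1.3, -0.3, -0.7]
finger_gap: 0.0154
grasp_force: 26.9
```

```bash
python3 -m creep '[[[0,0,0,0,0,0.035,0],[0,0,0,-0.01,0.01,0.06,0],[0,0,0.05,-0.025,0.045,0.06,0],[0,0,0.1,-0.04,0.08,0.06,0],[0,0,0.15,-0.05,0.115,0.06,0]]]'
python3 -m creep '[[[0,0,0.08,-0.005,0.04,0,0],[0,0,0.16,-0.01,0.08,0,0],[0,0,0.18,-0.012,0.115,0,0],[0,0,0.18,-0.012,0.131,0,0],[0,0,0.18,-0.012,0.131,0,0]]]'
python3 -m creep '[[[0,0,0,0,0,0,0],[0,0,0,0,0,0,0],[0,0,0,0,0,0,0],[0,0,0,0,0,0,0],[0,0,0,0,0,0,0]]]'
python3 - <<'E'
from h import *
np.set_printoptions(precision=4,suppress=True)
im,i=snap('wrist','m3.png');np.save('m3.npy',i,allow_pickle=True)
s=manip.state();print(s['tool_pos'],s['qpos'])
im=cv2.cvtColor(im,cv2.COLOR_RGB2GRAY);print(proj(i,[s['tool_pos'],[.5226,.1742,.072],[.523,.1744,.072]]))
u,v=proj(i,s['tool_pos']+[0,0,.0245])[0].astype(int);print(u,v);w=im[v-40:v+41,u-40:u+41]
print(w[::4,::4])
E
```

```text
time_s: 30.1
tool_pos: [0.5353, 0.0425, 0.2291]
orientation: [0.995, -0.098, 0.001, -0.0]
contact_force: [0.2, 1.2, 0.7]
finger_gap: 0.0152
grasp_force: 27.0
time_s: 30.52
tool_pos: [0.5241, 0.1765, 0.2283]
orientation: [1.0, -0.006, 0.001, -0.001]
contact_force: [-0.4, -0.1, 0.2]
finger_gap: 0.0151
grasp_force: 26.9
time_s: 30.93
tool_pos: [0.5244, 0.1718, 0.2274]
orientation: [1.0, -0.01, 0.0, 0.0]
contact_force: [-0.1, -0.4, -0.4]
finger_gap: 0.0155
grasp_force: 26.9
[0.5244 0.1719 0.2274] [ 0.317   0.3122 -0.1032  1.1551 -0.0002 -2.8052]
[[319.5117 286.8705]
 [315.5017 194.4514]
 [315.2674 194.0221]]
320 321
[[ 25  87  81  89  21  42  60  60  63  58  64  63  56  51  18  56  83  79
   80  22  16]
 [ 68  81  84  87  20  50  61  56  62  60  63  60  58  58   7  33  85  82
   79  35  32]
 [ 81  84  81  65  18  53  59  58  63  64  61  57  55  54   5  21  84  82
   85  21  26]
 [ 86  79  82  47  12  54  55  56  63  66  63  62  59  53  20  11  83  86
   85   9  22]
 [ 87  85  81  29   6  48  59  69  64  70  64  69  64  58   6  27  81  82
   85  33  18]
 [ 17  68 144  48  15  60  67  69  
[... 689 characters left out ...]
0  27  26 123 120 124 106 107 103 106 127 123  37  43  22  25
   25  19  20]
 [ 14   0  25  22  26 127 120 118 122 120 124 120 122 124  46  30  24  16
   20  21  25]
 [ 12  23  27  72  26 121 122 118 121 119 118 117 122 122  65  51  19  16
    9  22  23]
 [ 14  21  14 103  41 117 124 121 121 120 117 120 120 122 110  71  20  19
   23  22  22]
 [ 26  20  25  77  78 122 123 121 120 120 123 121 122 121 122 124  18  16
    5  22  25]
 [ 23  16  23  81  75  77 122 119 118 121 120 118 119 119 122 121  18  25
   18  26  27]
 [ 20  19  22  80  77  75 119 121 120 115 117 120 122 124 117 118  27  16
   19  14  23]
 [ 18  12  19  79  75  76  76 118 115 125 118 119 122 122 120 119  20  13
   18  16  21]]
```

```bash
python3 -m creep '[[[0,0,0,-0.0017,0.0015,-0.025,0],[0,0,0,-0.0017,0.0015,-0.05,0],[0,0,0,-0.0017,0.0015,-0.063,0],[0,0,0,-0.0017,0.0015,-0.063,0],[0,0,0,-0.0017,0.0015,-0.063,0]]]'
python3 -m creep '[[[0,0,0,0,0,-0.004,0],[0,0,0,0,0,-0.008,0],[0,0,0,0,0,-0.012,0],[0,0,0,0,0,-0.016,0],[0,0,0,0,0,-0.02,0]]]'
python3 -m creep '[[[0,0,0,0,0,-0.008,0],[0,0,0,0,0,-0.016,0],[0,0,0,0,0,-0.024,0],[0,0,0,0,0,-0.03,0],[0,0,0,0,0,-0.035,0]]]'
```

```text
time_s: 31.4
tool_pos: [0.5222, 0.1739, 0.164]
orientation: [1.0, -0.009, -0.001, 0.0]
contact_force: [-0.2, -0.2, 1.3]
finger_gap: 0.0157
grasp_force: 26.9
time_s: 31.82
tool_pos: [0.5227, 0.1744, 0.1443]
orientation: [1.0, -0.009, 0.0, -0.0]
contact_force: [0.1, 0.4, 0.1]
finger_gap: 0.0154
grasp_force: 26.9
time_s: 32.23
tool_pos: [0.522, 0.1742, 0.1081]
orientation: [1.0, -0.009, -0.001, 0.0]
contact_force: [-0.0, 0.8, -0.0]
finger_gap: 0.0155
grasp_force: 26.9
```

```bash
python3 -m creep '[[[0,0,0,0,0,-0.003,0],[0,0,0,0,0,-0.005,0],[0,0,0,0,0,-0.006,0],[0,0,0,0,0,-0.006,0],[0,0,0,0,0,-0.006,0]]]'
python3 -m creep '[[[0,0,0,0,0,0,0.1],[0,0,0,0,0,0,0.3],[0,0,0,0,0,0,0.55],[0,0,0,0,0,0,0.55],[0,0,0,0,0,0,0.55]]]'
python3 -m creep '[[[0,0,0,0,0,0.03,0.55],[0,0,0,0,0,0.065,0.55],[0,0,0,0,0,0.1,0.55],[0,0,0,-0.02,0,0.12,0.55],[0,0,0,-0.05,0,0.12,0.55]]]'
python3 -m creep '[[[0,0,0,-0.03,0,0,0.55],[0,0,0,-0.03,0,0,0.55],[0,0,0,-0.03,0,0,0.55],[0,0,0,-0.03,0,0,0.55],[0,0,0,-0.03,0,0,0.55]]]'
python3 - <<'E'
from h import *
np.set_printoptions(precision=4,suppress=True)
p=[.5335,.226,-.0181];c,s=np.cos(p[2]),np.sin(p[2])
W=lambda X,Y,Z:np.array([p[0]+c*X-s*Y,p[1]+s*X+c*Y,Z])
im,i=snap('wrist','e1.png');np.save('e1.npy',i,allow_pickle=True)
g=cv2.cvtColor(im,cv2.COLOR_RGB2GRAY)
print(manip.state()['tool_pos'])
for n in('marker_out','keeper_tab','spatula'):
    for d in models.find_in('wrist',n)[:4]: print(n,d['conf'],np.array(d['point']),proj(i,d['point']).round(0))
P={'mk':W(-.01,-.052,.126),'a':W(.03,-.052,.126),'tab':W(-.0225,.045,.0575),'guardL':W(-.0025,.027,.046)}
for k in P: print(k,P[k],proj(i,P[k])[0].round(1))
u,v=proj(i,P['mk'])[0].astype(int);print(g[v-36:v+37:4,u-36:u+37:4])
u,v=proj(i,P['tab'])[0].astype(int);print(u,v);print(g[v-60:v+41:5,u-60:u+61:5])
E
```

```text
time_s: 32.65
tool_pos: [0.5227, 0.1744, 0.1037]
orientation: [1.0, -0.009, 0.0, -0.0]
contact_force: [-0.9, 0.0, 2.1]
finger_gap: 0.0155
grasp_force: 27.0
time_s: 33.07
tool_pos: [0.5226, 0.1744, 0.1032]
orientation: [1.0, -0.009, 0.0, 0.0]
contact_force: [0.1, 0.9, 0.4]
finger_gap: 0.0469
grasp_force: 0.0
time_s: 33.48
tool_pos: [0.4776, 0.1759, 0.2283]
orientation: [1.0, -0.01, 0.006, -0.002]
contact_force: [1.1, 1.0, -1.2]
finger_gap: 0.047
grasp_force: 0.0
time_s: 33.9
tool_pos: [0.4437, 0.1746, 0.2234]
orientation: [1.0, -0.009, 0.001, -0.0]
contact_force: [0.6, 0.0, 0.1]
finger_gap: 0.0471
grasp_force: 0.0
[0.4437 0.1746 0.2233]
marker_out 0.97 [0.5235 0.1727 0.1273] [[319.  99.]]
keeper_tab 0.66 [0.5276 0.2198 0.0134] [[270.  95.]]
spatula 0.6 [0.4724 0.2682 0.0391] [[219. 157.]]
mk [0.5226 0.1742 0.126 ] [317.1 100.5]
a [0.5626 0.1735 0.126 ] [317.1  34.3]
tab [0.5118 0.2714 0.0575] [204.8 115.6]
guardL [0.5315 0.253  0.046 ] [227.1  91.4]
[[160 165 163 164 163 201 193 189 196 200 200 181 188 186 213 227 228 142
  226]
 [161 165 164 165 163 177 228 228 228 230 228 229 229 23
[... 2916 characters left out ...]
33 228 226 232  80  53  53  43  54 161
  169 178 181 180 157 166 170]
 [133 128 129 131 132 133 127 128 233 228 227 229  72  62  60  46  48 162
  169 183 178 177 157 166 170]
 [132 132 130 130 130 128 128 130 230 230 226 231  73 144 124  51  24 162
  166 182 177 176 160 164 171]
 [131 130 128 131 127 132 134 131 229 232 226 227  86 157 128  54  23 164
  165 181 179 176 160 165 168]
 [130 131 130 130 126 132 132 128 227 231 227 229 116  89  58  57  29 164
  161 180 178 179 161 162 170]
 [125 127 127 127 130 128 129 133 180 232 229 229 166  88  64  59  33 167
  166 181 176 182 163 162 173]
 [128 130 128 133 129 127 133 127 157 233 230 228 235  87  89  61  42 167
  163 179 177 180 165 162 174]]
```

```bash
python3 -c "
from workcell import manip
print(manip.finish_job())"
```

```text
the job is handed in; nothing more can be done
None
```

I handed in the job at about 34 s on the robot's clock. The spatula is in the dock, pushed until its guard met the block, the keeper is pressed to its stop behind it, and the marker stands upright in cell0. The docking and keeper rest on contact forces and heights that matched what was expected. I did not re-check the phone, screen, tape or dish afterwards, but every path was planned clear of them and no unexpected contact showed. No verdict was returned.

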